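Stack a glass cabinet knob in its gluing nest and hold the UV lamp over it

TASK

Assemble the cabinet knob in the gluing nest: brass base first, then the white spacer ring, then the amber glass top, each set down (not dropped) flat and fully home in the pocket and let go. Then take the UV lamp out of its cradle, carry it over the rack of bead sticks without touching them, and finish holding it still and upright over the middle of the glass, lens about 10 mm above it, never touching the knob or nest with the lamp; the program ends with the lamp still in the gripper. Leave the bead rack, glue bottle and brush where they are.

Things in the scene. Friction and masses are not known exactly. Their poses are not given: they have to be found in the camera images.
- nest: Gluing nest, fixed: dark plate 104 x 80 x 8 mm; two aluminium jaws, curved walls 10 mm thick on its +y and -y sides, face each other across a round pocket of 48 mm diameter. Jaw tops 52 mm above the table, inner edges sloped over the top 6 mm (mouth 56 mm). Gaps 31 mm wide on its +x and -x sides let fingers that close along nest x pass down to the plate. Origin: centre of underside; z up.
- pocket (a point): Centre of the pocket's floor, on top of the base plate 8 mm above the table; axes as the nest's. The finished stack is 44 mm tall and ends level with the jaw tops.
- knob_base: Brass knob base, a solid spool of 44 mm diameter and 22 mm height with a waist (37 mm diameter) from 7 to 13 mm up and a 3 mm chamfer round its foot; 0.13 to 0.19 kg. Starts upright on the red velvet pad. Origin: centre of its underside; z up.
- knob_spacer: Spacer, a flat ring of milky white acrylic, outer diameter 44 mm, hole 24 mm, 10 mm high, 25 g. Starts flat on the red velvet pad. Origin: centre of its underside; z up.
- knob_top: Knob top, a solid disc of amber glass, 44 mm diameter, 12 mm high, bevelled: full width from 3 to 9 mm up, flat upper face of 32 mm, underside of 40 mm; 45 g. Starts on the red velvet pad, bevelled face up. Origin: centre of its underside; z up.
- top_face (a point): Centre of the glass top's upper face, 12 mm above knob_top's origin.
- pad: Red velvet layout pad, fixed, 250 x 270 mm, 28 mm high; the three knob parts stand on it with at least 90 mm between their centres, in any arrangement. The rows of small gilt fittings on it are flat and are not used. Origin: centre of its underside.
- cradle: Black desk cradle of the lamp, fixed, 74 x 74 x 45 mm high, with a round well 38 mm wide and 37 mm deep (floor 8 mm above the table). Origin: centre of its underside.
- uv_lamp: Cordless UV lamp like a pocket torch, dark metal, 128 mm long, 0.15 to 0.25 kg, standing lens-down in the cradle's well (top 136 mm above the table). Head 34 mm in diameter over the lowest 30 mm, a taper, then a straight round barrel 26 mm in diameter from 38 to 124 mm above the lens. Origin: centre of the lens face at its lower end; z along the barrel to the tail (up).
- bead_rack: Wooden block 230 (its x) x 52 x 34 mm with two rows of upright amber bead sticks, top 150 mm above the table; it stands between the cradle and the nest. Loose, 1.4 kg: do not touch the sticks or move it. Origin: centre of its underside.
- glue_bottle: Small white bottle, 32 mm in diameter, 85 mm high, loose, to be left alone. Origin: centre of its underside.
- brush: Small brush, 160 mm long with a wooden handle, lying flat along its x, loose, to be left alone. Origin: centre of its underside.

How it is judged (in metres and radians):
On the way, in this order (a step that is already met when the one before it is completed fails the run):
1. the brass base stands flat and fully home in the pocket, let go (horizontal distance between knob_base and pocket below 0.004 m and z of knob_base in the frame of pocket between -0.003 and 0.002 m and angle between knob_base's own z axis and vertical below 0.06 rad and contact force between knob_base and the fingers below 0.05 N and linear speed of knob_base below 0.02 m/s), for 0.2 s.
2. the spacer ring lies flat on the base in the pocket, let go (horizontal distance between each of knob_base, knob_spacer and pocket below 0.004 m and z of knob_base in the frame of pocket between -0.003 and 0.002 m and angle between each of knob_base, knob_spacer's own z axis and vertical below 0.06 rad and z of knob_spacer in the frame of pocket between 0.019 and 0.024 m and contact force between knob_spacer and the fingers below 0.05 N and linear speed of knob_spacer below 0.02 m/s), for 0.2 s.
3. the glass top lies flat on the spacer in the pocket, let go (horizontal distance between each of knob_base, knob_spacer, knob_top and pocket below 0.004 m and z of knob_base in the frame of pocket between -0.003 and 0.002 m and angle between each of knob_base, knob_spacer, knob_top's own z axis and vertical below 0.06 rad and z of knob_spacer in the frame of pocket between 0.019 and 0.024 m and z of knob_top in the frame of pocket between 0.029 and 0.034 m and contact force between knob_top and the fingers below 0.05 N and linear speed of knob_top below 0.02 m/s), for 0.2 s.
4. the lamp, held, crosses the line of the bead rack with its lens above the tops of the sticks (height (world z) of uv_lamp above 0.15 m and y of uv_lamp in the frame of bead_rack between -0.05 and 0.05 m and contact force between uv_lamp and the fingers above 0.5 N), for 0.05 s.
At the end, for the whole second after the job is handed in: Base, spacer and top stacked in the pocket (each within 4 mm of its axis, 2 mm of its height, 0.06 rad of level); the fingers hold the lamp still, upright within 0.12 rad, lens 4 to 18 mm above the glass and within 7 mm of its centre, touching neither knob nor nest (horizontal distance between each of knob_base, knob_spacer, knob_top and pocket below 0.004 m and z of knob_base in the frame of pocket between -0.003 and 0.002 m and angle between each of knob_base, knob_spacer, knob_top's own z axis and vertical below 0.06 rad and z of knob_spacer in the frame of pocket between 0.019 and 0.024 m and z of knob_top in the frame of pocket between 0.029 and 0.034 m and z of uv_lamp in the frame of top_face between 0.004 and 0.018 m and horizontal distance between uv_lamp and top_face below 0.007 m and angle between uv_lamp's own z axis and vertical below 0.12 rad and linear speed of uv_lamp below 0.015 m/s and contact force between uv_lamp and the fingers above 1 N and contact force between uv_lamp and knob_top below 0.05 N and contact force between uv_lamp and nest below 0.05 N); the arm keeps its last pose, push and grip.
It fails at once if the lamp touches the knob or the nest (contact force between uv_lamp and knob_base above 0.5 N or contact force between uv_lamp and knob_spacer above 0.5 N or contact force between uv_lamp and knob_top above 0.5 N or contact force between uv_lamp and nest above 0.5 N).
It fails at once if the bead rack is touched (contact force between bead_rack and uv_lamp above 1 N or contact force between bead_rack and the fingers above 1 N or contact force between bead_rack and the arm above 1 N).
It fails at once if a bystander is moved by more than 15 mm (distance of any of bead_rack, glue_bottle, brush from where it was at the start of the episode above 0.015 m).
It fails at once if a knob part is dropped (falls free faster than 0.5 m/s) ((contact force between knob_base and the fingers below 0.02 N and linear speed of knob_base above 0.5 m/s) or (contact force between knob_spacer and the fingers below 0.02 N and linear speed of knob_spacer above 0.5 m/s) or (contact force between knob_top and the fingers below 0.02 N and linear speed of knob_top above 0.5 m/s)).
It also fails if it takes over 72 s, if anything falls off the work surface, if the arm or the gripper's body presses on something with over 40 N, if the wrist force passes 120 N, or if a joint passes its speed limit or range.

ROBOT

A 6-joint arm with a two-finger parallel gripper is mounted at the origin on the work surface. World frame = base frame: x ahead of the robot, y to its left, z up, the work surface at z = 0. Lengths are in m, angles in degrees, forces in N, time in s.
With the tool pointing down it reaches from about 0.25 to 0.85 m from the base axis. Payload 12.5 kg.
Tool frame: the origin (TCP) lies midway between the tips of the shut fingers; the grasp point (between the pads) lies 19 mm behind it; z points along the fingers, y is the line along which they close (so a half turn about z gives the same grasp; the last joint's range is limited). The gripper opens to 93 mm and grips with 3 to 60 N. Pads are 15 mm wide; open, the fingers measure 128 mm over their backs; the gripper's body (75 mm by 188 mm) begins 65 mm behind the grasp point.
Start: joints at [71.643, 20.094, 94.641, -0, 65.266, -4.847], TCP at [0.128, 0.535, 0.219] pointing down, gripper open.
Joint ranges: [-157.81, 157.81], [-45, 120.19], [0.68, 151.7], [-89.99, 269.99], [4.06, 180], [-164.3, 164.3]. Speed limits (degrees/s): [127.2, 127.2, 159.86, 180, 180, 180].

INTERFACE

Orientations are given as a 3x3 rotation matrix whose columns are the frame's x, y, z axes.
In Python, from cell import get_obs, optics, sign_off gives the robot as it stands.
- The arm moves only by the tool step_arm, never from a script. Its argument "deltas" is a list of rows, each a list of 3 entries, a list of its own where there are three numbers: the shift along the tool's x, y, z in m, then the turn about the tool's z in degrees, then the opening, from 0 (shut) to 1 (fully open). In form: [[[tx, ty, tz], twist, hand], ...]. A call has 1 to 10 rows; each row is the pose to reach, as a shift and turn from the pose commanded when the call began, along the tool's axes at that moment; what a row does not reach only later rows make up. A row lasts 1/12 s, in which the tool goes at most 41.7 mm and 7.16 degrees, less where a joint would pass 70% of its speed; a pose out of reach is approached as far as the arm can. A call with a gripper value outside its range is refused whole. The fingers move at their own pace and stop on an object; the grip force is fixed at half the most. Time passes only in rows, so rows that repeat a pose let the fingers close. It gives the time, the measured TCP pose, the force, the opening and the grip force at its end, in the units of the state.
- get_obs(): the state, without advancing time (a new reading comes with each control period).
- optics.get_image(name): name is "scene" or "top"; returns the picture (400x640x3 uint8, red, green, blue); there is no depth.
- optics.camera_model(name): a dict with "camera_matrix" (3x3 intrinsics, pixels), "k1" (the pictures are not rectified: a ray, as slopes to the right and down, at radius r is drawn at 1 + k1 r^2 times it, then the intrinsics apply), "rvec" (rotation vector, rad) and "tvec" (3), from world to camera coordinates, as OpenCV has them. Camera axes: x right, y down, z forward; pixel columns grow to the right and rows downward; lengths in m; the calibration is good to about 2 mm. A picture is of the moment at which its call begins. camera_model takes no time and is no camera call.
- sign_off(): hands the job in; it is judged then, once.
The state is a dict: "time_s": time; "joint_pos": joint angles; "qd": joint speeds; "joint_torque": joint torques, N m; "tcp_pos": TCP position; "tool_rot": TCP orientation; "force": force on the tool from outside, world axes, zero at the start; "moment": the same for the moment, N m; "width": finger opening in m; "finger_force": force on a finger pad.
Only numpy, scipy, OpenCV 4.12 (cv2) and the standard library are available. Lean on these libraries where they do the work, as an engineer would, in place of code of your own. Each camera call takes 0.05 s, during which the arm holds its last target. There are 200 camera calls.

## Working session

There is one attempt and no reset: what is moved stays moved. The work goes in short steps, Python scripts to look and compute and a tool call to move; the robot and the scene stay as the last step left them, time stands still between calls to the robot, and variables do not carry over. Pictures are saved under pics/ and viewed, at most 13 in all, crops included, and the job is handed in when it is done.

Besides the shell and the picture viewer there is one more tool, called after ">>>" in YAML: its name, and indented under it one key for each argument. step_arm: Moves the arm, as the interface text tells. Its arguments: {"type":"object","properties":{"deltas":{"type":"array"}},"required":["deltas"]}

```bash
mkdir -p pics; ls; python3 - <<'E'
from cell import get_obs, optics
import cv2,numpy as np
for n in("scene","top"):
    im=optics.get_image(n); cv2.imwrite(f"pics/{n}0.png",im[:,:,::-1])
    m=optics.camera_model(n); R=cv2.Rodrigues(np.array(m["rvec"]))[0]; print(n,m, -R.T@np.array(m["tvec"]).ravel(), R[2])
o=get_obs();print({k:np.round(v,3).tolist() for k,v in o.items()})
E
```

```text
pics
scene {'camera_matrix': array([[520.00626064,   0.        , 322.26994194],
       [  0.        , 520.00626064, 189.6103699 ],
       [  0.        ,   0.        ,   1.        ]]), 'k1': -0.11916639268689488, 'rvec': array([ 2.24003916,  0.73647165, -0.30134578]), 'tvec': array([-0.47098736, -0.21104544,  1.77889412])} [ 1.21499329 -0.87926839  1.08697376] [-0.42009631  0.58456636 -0.69411905]
top {'camera_matrix': array([[365.79501066,   0.        , 316.04315811],
       [  0.        , 365.79501066, 201.26753122],
       [  0.        ,   0.        ,   1.        ]]), 'k1': -0.043380075910218724, 'rvec': array([ 2.15282276, -2.13073723,  0.20909456]), 'tvec': array([-0.00243989,  0.56146157,  0.7868435 ])} [0.41844021 0.02154859 0.87109769] [ 0.17122845 -0.02178879 -0.98499039]
{'time_s': 0.1, 'joint_pos': [71.643, 20.121, 94.671, -0.001, 65.268, -4.843], 'qd': [0.078, -0.115, -0.084, -0.038, 0.045, 0.042], 'joint_torque': [0.0, -49.803, -28.57, 0.07, 0.024, -0.0], 'tcp_pos': [0.128, 0.534, 0.218], 'tool_rot': [[-0.972, 0.234, -0.0], [0.234, 0.972, -0.001], [0.0, -0.001, -1.0]], 'force': [-0.024, -0.552, -0.492], 'moment': [0.019, -0.02, -0.083], 'finger_force': 0.0, 'width': 0.093}
```

View pics/scene0.png

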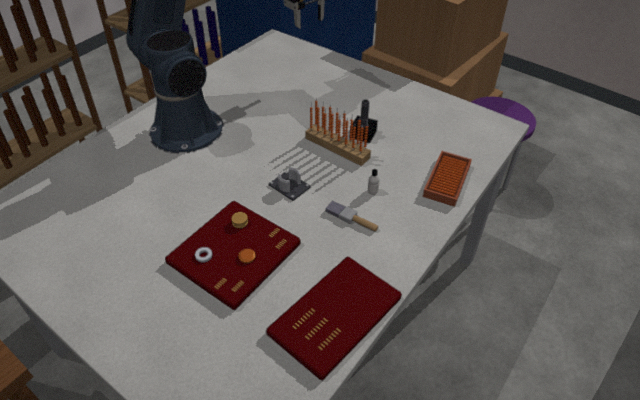

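View pics/top0.png

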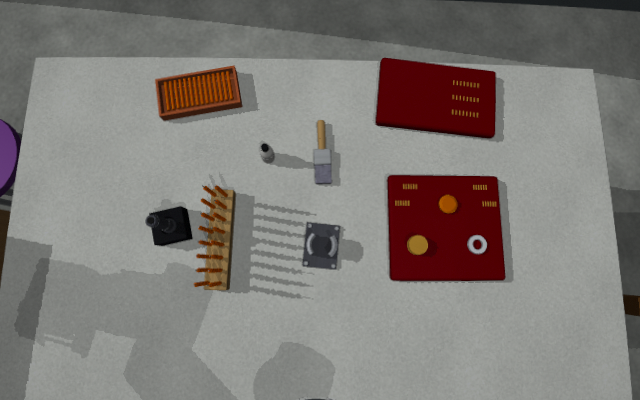

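The scene view shows the nest at about (290,184), with base (239,220), ring (203,255), glass (247,256) and lamp tail (364,103). In the top view they are at (322,245), (417,245), (478,245), (448,204) and (152,220). Next I'll zoom in for precise edges.

```bash
cat > h.py <<'E'
import numpy as np, cv2
from scipy.optimize import least_squares
from cell import get_obs, optics
def cam(n):
    m=optics.camera_model(n); return np.array(m["camera_matrix"]),float(m["k1"]),cv2.Rodrigues(np.array(m["rvec"]))[0],np.array(m["tvec"]).ravel()
def proj(n,P):
    K,k,R,t=cam(n); c=np.atleast_2d(P)@R.T+t; s=c[:,:2]/c[:,2:]
    s=s*(1+k*(s**2).sum(1,keepdims=True)); return s*[K[0,0],K[1,1]]+K[:2,2]
def ray(n,uv):
    K,k,R,t=cam(n); d=(np.array(uv,float)-K[:2,2])/[K[0,0],K[1,1]]
    u=cv2.undistortPoints(np.array([[uv]],float),K,np.array([k,0,0,0.]))[0,0]
    return -R.T@t, R.T@np.array([u[0],u[1],1])
def plane(n,uv,z):
    o,d=ray(n,uv); return o+d*(z-o[2])/d[2]
def tri(a,b):
    return least_squares(lambda P:np.r_[proj("scene",P)[0]-a,proj("top",P)[0]-b],[.4,0,.05]).x
E
cat > crop.py <<'E'
import cv2,sys
def tile(im,x,y,w,h,s):
    c=cv2.resize(im[y:y+h,x:x+w],None,fx=s,fy=s,interpolation=cv2.INTER_CUBIC)
    c=cv2.convertScaleAbs(c,alpha=1.5,beta=10)
    for i in range(0,w,10):
        cv2.line(c,(i*s,0),(i*s,6 if i%50 else 14),(0,255,0),1)
        if i%20==0: cv2.putText(c,str(x+i),(i*s,24),0,.35,(0,255,0),1)
    for i in range(0,h,10):
        cv2.line(c,(0,i*s),(6,i*s),(0,255,0),1)
        if i%20==0: cv2.putText(c,str(y+i),(8,i*s+4),0,.35,(0,255,0),1)
    return c
E
python3 - <<'E'
import cv2,numpy as np
from crop import tile
s=cv2.imread("pics/scene0.png");t=cv2.imread("pics/top0.png")
a=tile(t,295,212,56,64,7)   #392x448
b=tile(s,262,158,56,56,7)
A=np.zeros((450,800,3),np.uint8);A[:a.shape[0],:a.shape[1]]=a;A[:b.shape[0],400:400+b.shape[1]]=b
cv2.imwrite("pics/nest.png",A)
a=tile(t,390,185,110,80,4);b=tile(s,180,200,90,75,4);c=tile(t,140,200,60,55,4);d=tile(s,340,90,50,60,4)
A=np.zeros((580,800,3),np.uint8)
for im,x,y in((a,0,0),(b,440,0),(c,0,330),(d,440,330)):A[y:y+im.shape[0],x:x+im.shape[1]]=im
cv2.imwrite("pics/parts.png",A)
E
```

```text
(no output)
```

View pics/nest.png

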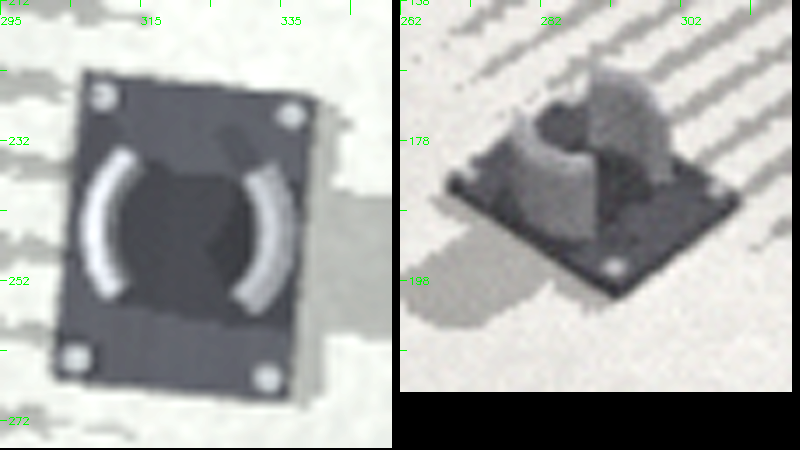

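View pics/parts.png

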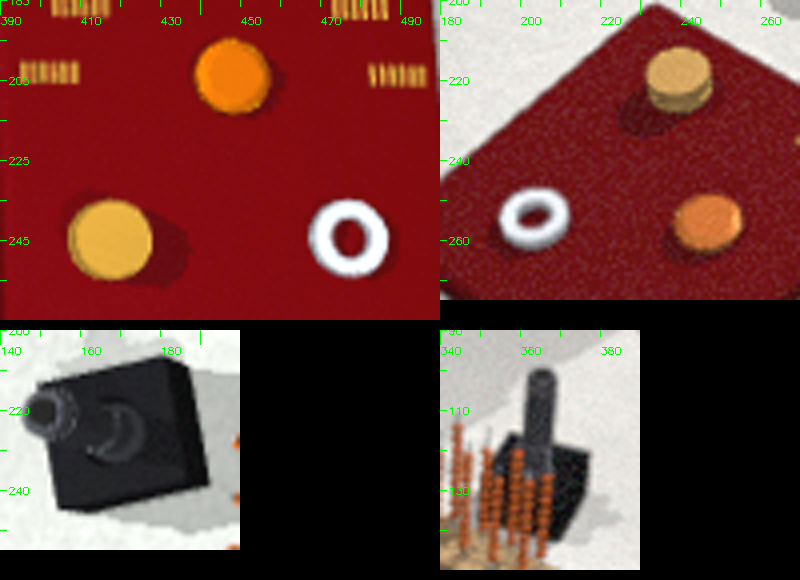

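The nest's plate corners in the top view are about (306.6,221.6), (340,225.4), (302,265.6) and (336.4,269). The ring, base and glass all segment cleanly by colour. The lamp tail is at about (151,220) in the top view and (365.5,100) in the scene view. I'll fit models to the masks in both views.

```bash
cat > fit.py <<'E'
from h import *
from scipy.optimize import minimize
U=4
def circ(r,z,n=48):
    a=np.linspace(0,2*np.pi,n,endpoint=False); return np.c_[r*np.cos(a),r*np.sin(a),np.full(n,z)]
def box(x,y,z0,z1): return np.array([[i*x/2,j*y/2,k] for i in(-1,1) for j in(-1,1) for k in(z0,z1)])
M={"base":np.vstack([circ(.019,0),circ(.022,.003),circ(.022,.022)]),"ring":np.vstack([circ(.022,0),circ(.022,.010)]),
   "top":np.vstack([circ(.020,0),circ(.022,.003),circ(.022,.009),circ(.016,.012)]),"nest":box(.104,.08,0,.008),"cradle":box(.074,.074,0,.045)}
def mask(im,kind,win):
    x,y,w,h=win; c=cv2.resize(im[y:y+h,x:x+w],None,fx=U,fy=U,interpolation=cv2.INTER_CUBIC).astype(int); R,G,B=c[...,0],c[...,1],c[...,2]
    m={"base":lambda:(G>0.5*R)&(G>55)&(B<.8*G),"ring":lambda:B>75,"top":lambda:(G>45)&(G>.3*R)&(B<.6*G),"nest":lambda:R+G+B<330,"cradle":lambda:R+G+B<150}[kind]().astype(np.uint8)
    n,l,s,_=cv2.connectedComponentsWithStats(m); i=1+np.argmax(s[1:,4])
    cs,_=cv2.findContours((l==i).astype(np.uint8),cv2.RETR_EXTERNAL,cv2.CHAIN_APPROX_NONE)
    o=np.zeros(m.shape,np.uint8); cv2.drawContours(o,cs,-1,1,-1); return o
def render(n,P,win):
    q=(proj(n,P)-win[:2]+.5)*U-.5; o=np.zeros((win[3]*U,win[2]*U),np.uint8)
    cv2.fillConvexPoly(o,cv2.convexHull(np.round(q*16).astype(np.int32)),1,shift=4); return o
def fit(kind,ims,wins,p0,free):
    ms={n:mask(ims[n],kind,wins[n]) for n in wins}
    def pose(p):
        P=np.array(p0,float); P[free]=p; c,s=np.cos(P[3]),np.sin(P[3]); return M[kind]@np.array([[c,-s,0],[s,c,0],[0,0,1]]).T+P[:3]
    def cost(p): return sum(np.mean(render(n,pose(p),wins[n])!=ms[n])*ms[n].size/ms[n].sum() for n in wins)
    p=np.array(p0,float)[free]
    for st in (.01,.004):
        S=np.vstack([p]+[p+np.eye(len(p))[i]*(st*(8 if free[i]==3 else 1)) for i in range(len(p))])
        r=minimize(cost,p,method="Nelder-Mead",options=dict(initial_simplex=S,xatol=1e-5,fatol=1e-5)); p=r.x
    P=np.array(p0,float);P[free]=p; return P,r.fun,{n:(int(ms[n].sum()),int(render(n,pose(p),wins[n]).sum())) for n in wins}
E
python3 - <<'E'
from fit import *
ims={n:cv2.imread(f"pics/{n}0.png")[:,:,::-1] for n in("scene","top")}
for k,s,t in(("base",(239,220),(417,245)),("ring",(203,255),(478,245)),("top",(247,256),(448,204))):
    P=tri(s,t); w={"scene":(s[0]-16,s[1]-16,32,32),"top":(t[0]-16,t[1]-16,32,32)}
    print(k,np.round(P,4),*[np.round(fit(k,ims,{n:w[n] for n in ns},[P[0],P[1],.028,0],fr)[i],4) if i<2 else fit(k,ims,w,[P[0],P[1],.028,0],[0,1,2])[2] for ns,fr in((("scene","top"),[0,1,2]),(("top",),[0,1]),(("scene",),[0,1])) for i in (0,1)])
w={"top":(295,212,56,64),"scene":(262,158,56,56)}
for z in [0]:
  P=plane("top",(321.5,245.5),0)
  print("nest",fit("nest",ims,{"top":w["top"]},[P[0],P[1],0,-.08],[0,1,3]))
  P=fit("nest",ims,{"top":w["top"]},[P[0],P[1],0,-.08],[0,1,3])[0]
  c,s=np.cos(P[3]),np.sin(P[3]);
  B=box(.104,.08,.008,.008)[::2]@np.array([[c,-s,0],[s,c,0],[0,0,1]]).T+[P[0],P[1],0]
  print("pred scene corners",proj("scene",B).round(1).tolist(),"top",proj("top",B).round(1).tolist())
print("corner tri",[tri(a,b).round(4).tolist() for a,b in(((292.3,198.5),(336.4,269)),((268.3,183.6),(302.1,265.6)),((310.5,185.5),(340.0,225.4)))])
P=plane("top",(172,225),.02)
print("cradle",fit("cradle",ims,{"top":(140,198,62,60)},[P[0],P[1],0,.1],[0,1,3]))
print("lamp tail",tri((365.5,99.0),(151.5,220)), "rack", plane("top",(235,190),.034),plane("top",(232,290),.034))
E
```

```text
base [ 0.4653 -0.2289  0.036 ] [ 0.4658 -0.2279  0.026   0.    ] 0.1644 [ 0.4654 -0.2279  0.028   0.    ] 0.0457 [ 0.4684 -0.2278  0.028   0.    ] 0.0918
ring [ 0.4678 -0.3741  0.0298] [ 0.4683 -0.3709  0.0268  0.    ] 0.2091 [ 0.4676 -0.3711  0.028   0.    ] 0.0723 [ 0.4696 -0.3704  0.028   0.    ] 0.0935Traceback (most recent call last):
  File "<stdin>", line 5, in <module>
  File "fit.py", line 26, in fit
    r=minimize(cost,p,method="Nelder-Mead",options=dict(initial_simplex=S,xatol=1e-5,fatol=1e-5)); p=r.x
    res = _minimize_neldermead(fun, x0, args, callback, bounds=bounds,
                               **options)
    fxr = func(xr)
    fx = function(np.copy(x), *(wrapper_args + args))
  File "fit.py", line 22, in cost
    def cost(p): return sum(np.mean(render(n,pose(p),wins[n])!=ms[n])*ms[n].size/ms[n].sum() for n in wins)
                        ~~~^^^^^^^^^^^^^^^^^^^^^^^^^^^^^^^^^^^^^^^^^^^^^^^^^^^^^^^^^^^^^^^^^^^^^^^^^^^^^^^^
  File "fit.py", line 22, in <genexpr>
    def cost(p): return sum(np.mean(render(n,pose(p),wins[n])!=ms[n])*ms[n].size/ms[n].sum() for n in wins)
                                    ~~~~~~^^^^^^^^^^^^^^^^^^^
  File "fit.py", line 16, in render
    q=(proj(n,P)-win[:2]+.5)*U-.5; o=np.zeros((win[3]*U,win[2]*U),np.uint8)
       ~~~~^^^^^
  File "h.py", line 7, in proj
    K,k,R,t=cam(n); c=np.atleast_2d(P)@R.T+t; s=c[:,:2]/c[:,2:]
            ~~~^^^
  File "h.py", line 5, in cam
    m=optics.camera_model(n); return np.array(m["camera_matrix"]),float(m["k1"]),cv2.Rodrigues(np.array(m["rvec"]))[0],np.array(m["tvec"]).ravel()
ValueError: time passes only in moves, steps and waits
```

```bash
sed -i 's/^def cam(n):/import functools\n@functools.lru_cache\ndef cam(n):/' h.py
cat > m.py <<'E'
from fit import *
ims={n:cv2.imread(f"pics/{n}0.png")[:,:,::-1] for n in("scene","top")}
for k,s,t in(("base",(239,220),(417,245)),("ring",(203,255),(478,245)),("top",(247,256),(448,204))):
    P=tri(s,t); w={"scene":(s[0]-16,s[1]-16,32,32),"top":(t[0]-16,t[1]-16,32,32)}
    print(k,*[fit(k,ims,{n:w[n] for n in ns},[P[0],P[1],.028,0],fr) for ns,fr in((("scene","top"),[0,1,2]),(("top",),[0,1]),(("scene",),[0,1]))],sep="\n ")
P=plane("top",(321.5,245.5),0)
r=fit("nest",ims,{"top":(295,212,56,64)},[P[0],P[1],0,-.08],[0,1,3]);P=r[0];print("nest",r)
c,s=np.cos(P[3]),np.sin(P[3])
B=box(.104,.08,.008,.008)[::2]@np.array([[c,-s,0],[s,c,0],[0,0,1]]).T+[P[0],P[1],0]
print("pred scene corners",proj("scene",B).round(1).tolist(),"top",proj("top",B).round(1).tolist())
C=[tri(a,b).round(4) for a,b in(((292.3,198.5),(336.4,269)),((268.3,183.6),(302.1,265.6)),((310.5,185.5),(340.0,225.4)))]
print("corner tri",C,"mid",(C[1]+C[2])/2)
P=plane("top",(172,225),.02)
print("cradle",fit("cradle",ims,{"top":(140,198,62,60)},[P[0],P[1],0,.1],[0,1,3]))
print("lamp tail",tri((365.5,99.0),(151.5,220)), "rack", plane("top",(235,190),.034),plane("top",(232,290),.034))
E
python3 m.py
```

```text
base
 (array([ 0.4658097 , -0.22791261,  0.02603451,  0.        ]), np.float64(0.16444599709859448), {'scene': (3378, 3677), 'top': (5275, 5487)})
 (array([ 0.46535411, -0.22789164,  0.028     ,  0.        ]), np.float64(0.04568720379146919), {'top': (5275, 5508)})
 (array([ 0.46836708, -0.22780688,  0.028     ,  0.        ]), np.float64(0.09177027827116636), {'scene': (3378, 3688)})
ring
 (array([ 0.4682968 , -0.37085891,  0.02684165,  0.        ]), np.float64(0.2090622636409062), {'scene': (3241, 3552), 'top': (4746, 5081)})
 (array([ 0.46756686, -0.37111226,  0.028     ,  0.        ]), np.float64(0.07227138643067847), {'top': (4746, 5083)})
 (array([ 0.46957484, -0.37036429,  0.028     ,  0.        ]), np.float64(0.09348966368404814), {'scene': (3241, 3542)})
top
 (array([ 0.56275451, -0.30570123,  0.02626249,  0.        ]), np.float64(0.30136434510778626), {'scene': (2867, 3319), 'top': (4146, 4632)})
 (array([ 0.56202562, -0.30723102,  0.028     ,  0.        ]), np.float64(0.12156295224312591), {'top': (4146, 4648)})
 (array([ 0.56437279, -0.30472181,  0.028     ,  0.        ]), np.float64(0.15730728985001743), {'scene': (2867, 3316)})
nest (array([ 0.46366643, -0.01025564,  0.        , -0.09233695]), np.float64(0.030206296636207653), {'top': (25061, 24536)})
pred scene corners [[266.8, 182.3], [285.3, 169.2], [291.5, 198.5], [309.9, 184.6]] top [[336.0, 269.4], [301.8, 265.9], [340.0, 225.1], [306.5, 221.7]]
corner tri [array([ 0.4314, -0.0311, -0.0615]), array([ 0.4003,  0.0201, -0.0492]), array([ 0.5232, -0.0367,  0.0484])] mid [ 4.6175e-01 -8.3000e-03 -4.0000e-04]
cradle (array([0.50318015, 0.34000995, 0.        , 0.24688362]), np.float64(0.074084876768266), {'top': (20571, 21559)})
lamp tail [0.50420853 0.33625954 0.14066897] rack [0.58825214 0.19200012 0.034     ] [0.36098436 0.18866782 0.034     ]
```

```bash
cat > go.py <<'E'
import sys,numpy as np
from cell import get_obs
o=get_obs(); R=np.array(o["tool_rot"]); p=np.array(o["tcp_pos"])
t=np.array([float(v) for v in sys.argv[1:4]]); yaw=float(sys.argv[4])
d=R.T@(t-p); cur=np.degrees(np.arctan2(R[1,1],R[0,1]))
print("shift",d.round(4).tolist(),"twist",round((cur-yaw+180)%360-180,2),"| at",p.round(4),"yaw",round(cur,2),"zt",R[:,2].round(4),"t",o["time_s"],"w",round(o["width"],4))
E
python3 go.py .466 -.228 .15 -5.3
```

```text
shift [-0.5065, -0.6624, 0.0688] twist 81.79 | at [0.1284 0.5345 0.2182] yaw 76.49 zt [-3.e-04 -1.e-03 -1.e+00] t 0.1 w 0.0931
```

>>> step_arm:
  deltas:
    - [[-0.5065,-0.6624,0],81.8,0.7]
    - [[-0.5065,-0.6624,0],81.8,0.7]
    - [[-0.5065,-0.6624,0],81.8,0.7]
    - [[-0.5065,-0.6624,0],81.8,0.7]
    - [[-0.5065,-0.6624,0],81.8,0.7]
    - [[-0.5065,-0.6624,0],81.8,0.7]
    - [[-0.5065,-0.6624,0],81.8,0.7]
    - [[-0.5065,-0.6624,0],81.8,0.7]
    - [[-0.5065,-0.6624,0],81.8,0.7]
    - [[-0.5065,-0.6624,0],81.8,0.7]

```text
time_s: 0.93
tcp_pos: [0.2973, 0.152, 0.2187]
tool_rot: [[-0.079, 0.997, 0.0], [0.997, 0.079, 0.0], [0.0, 0.0, -1.0]]
force: [1.4, 0.5, -0.3]
width: 0.0653
finger_force: 0.0
```

```bash
python3 go.py .466 -.228 .15 -5.3
```

```text
shift [-0.3921, 0.1381, 0.0687] twist 9.85 | at [0.2973 0.152  0.2187] yaw 4.55 zt [ 4.e-04  2.e-04 -1.e+00] t 0.9333 w 0.0653
```

>>> step_arm:
  deltas:
    - [[-0.392,0.138,0.05],9.85,0.7]
    - [[-0.392,0.138,0.05],9.85,0.7]
    - [[-0.392,0.138,0.05],9.85,0.7]
    - [[-0.392,0.138,0.05],9.85,0.7]
    - [[-0.392,0.138,0.05],9.85,0.7]
    - [[-0.392,0.138,0.05],9.85,0.7]
    - [[-0.392,0.138,0.05],9.85,0.7]
    - [[-0.392,0.138,0.05],9.85,0.7]
    - [[-0.392,0.138,0.05],9.85,0.7]
    - [[-0.392,0.138,0.05],9.85,0.7]

```text
time_s: 1.77
tcp_pos: [0.4674, -0.2255, 0.1683]
tool_rot: [[0.087, 0.996, -0.0], [0.996, -0.087, 0.0], [0.0, -0.0, -1.0]]
force: [0.3, 0.1, -0.1]
width: 0.0652
finger_force: 0.0
```

```bash
python3 go.py .466 -.228 .06 -5.3
```

```text
shift [-0.0027, -0.0012, 0.1083] twist 0.29 | at [ 0.4674 -0.2255  0.1683] yaw -5.01 zt [-4.e-04  3.e-04 -1.e+00] t 1.7667 w 0.0652
```

>>> step_arm:
  deltas:
    - [[-0.0027,-0.0012,0.04],0.3,0.7]
    - [[-0.0027,-0.0012,0.08],0.3,0.7]
    - [[-0.0027,-0.0012,0.11],0.3,0.7]
    - [[-0.0027,-0.0012,0.125],0.3,0.7]
    - [[-0.0027,-0.0012,0.132],0.3,0.7]
    - [[-0.0027,-0.0012,0.136],0.3,0.7]
    - [[-0.0027,-0.0012,0.136],0.3,0.7]

```text
time_s: 2.35
tcp_pos: [0.4659, -0.226, 0.0329]
tool_rot: [[0.092, 0.996, -0.0], [0.996, -0.092, 0.0], [0.0, -0.0, -1.0]]
force: [0.5, -0.6, 0.3]
width: 0.0652
finger_force: 0.0
```

```bash
python3 go.py .466 -.228 .0315 -5.3; python3 - <<'E'
from cell import optics
import cv2,numpy as np
from crop import tile
t=optics.get_image("top")[:,:,::-1];s=optics.get_image("scene")[:,:,::-1]
cv2.imwrite("pics/t1.png",t);cv2.imwrite("pics/s1.png",s)
cv2.imwrite("pics/g1.png",np.hstack([tile(t,385,205,64,80,6),tile(s,205,180,64,80,6)]))
E
```

```text
shift [-0.002, 0.0003, 0.0014] twist 0.02 | at [ 0.4659 -0.226   0.0329] yaw -5.28 zt [-0.  0. -1.] t 2.35 w 0.0652
```

View pics/g1.png

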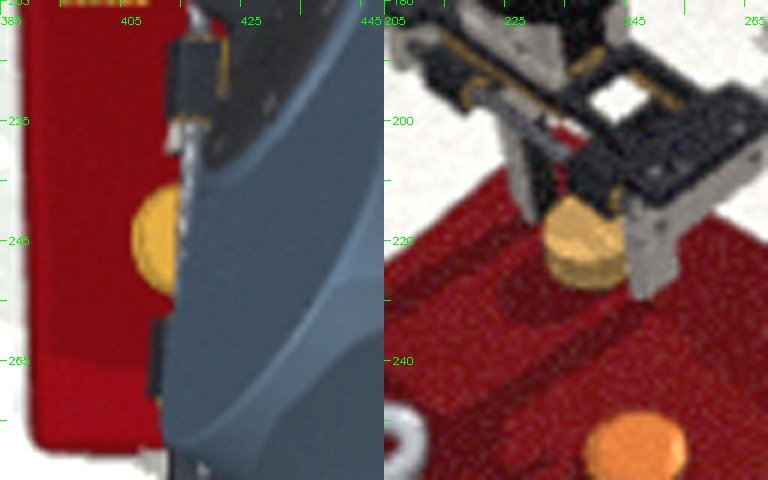

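The picture shows the base (about (240,225) in the scene view) between the open fingers. I'll correct 2 mm along tool x and close.

>>> step_arm:
  deltas:
    - [[-0.002,0,0.001],0,0.7]
    - [[-0.002,0,0.001],0,0.7]
    - [[-0.002,0,0.001],0,0.2]
    - [[-0.002,0,0.001],0,0.2]
    - [[-0.002,0,0.001],0,0.2]
    - [[-0.002,0,0.001],0,0.2]
    - [[-0.002,0,0.001],0,0.2]
    - [[-0.002,0,0.001],0,0.2]

```text
time_s: 3.12
tcp_pos: [0.4657, -0.2279, 0.032]
tool_rot: [[0.092, 0.996, 0.0], [0.996, -0.092, -0.0], [-0.0, 0.0, -1.0]]
force: [0.2, -0.3, 2.0]
width: 0.0432
finger_force: 30.0
```

```bash
python3 go.py .4637 -.0103 .14 -5.3
```

```text
shift [0.2165, -0.022, -0.108] twist 0.02 | at [ 0.4657 -0.2279  0.032 ] yaw -5.28 zt [ 2.e-04 -1.e-04 -1.e+00] t 3.1167 w 0.0432
```

>>> step_arm:
  deltas:
    - [[0,0,-0.03],0,0.2]
    - [[0,0,-0.06],0,0.2]
    - [[0,0,-0.09],0,0.2]
    - [[0.035,-0.0035,-0.1],0,0.2]
    - [[0.075,-0.0075,-0.1],0,0.2]
    - [[0.115,-0.0115,-0.1],0,0.2]
    - [[0.15,-0.015,-0.1],0,0.2]
    - [[0.18,-0.0185,-0.1],0,0.2]
    - [[0.205,-0.021,-0.1],0,0.2]
    - [[0.2165,-0.022,-0.1],0,0.2]

```text
time_s: 3.95
tcp_pos: [0.4631, -0.0079, 0.1317]
tool_rot: [[0.09, 0.996, -0.001], [0.996, -0.09, 0.0], [0.0, -0.001, -1.0]]
force: [1.1, 0.6, -0.8]
width: 0.0431
finger_force: 30.0
```

>>> step_arm:
  deltas:
    - [[0,0,0.03],0,0.2]
    - [[0,0,0.045],0,0.2]
    - [[0,0,0.05],0,0.2]
    - [[0,0,0.05],0,0.2]

```text
time_s: 4.28
tcp_pos: [0.463, -0.0106, 0.0809]
tool_rot: [[0.092, 0.996, -0.003], [0.996, -0.092, 0.0], [0.0, -0.003, -1.0]]
force: [-0.0, -0.3, -1.0]
width: 0.0432
finger_force: 30.0
```

```bash
python3 go.py .4637 -.0103 .012 -5.3; cat > pic.py <<'E'
import sys,cv2,numpy as np
from cell import optics
from crop import tile
k=sys.argv[1]
t=optics.get_image("top")[:,:,::-1];s=optics.get_image("scene")[:,:,::-1]
cv2.imwrite(f"pics/t{k}.png",t);cv2.imwrite(f"pics/s{k}.png",s)
cv2.imwrite(f"pics/g{k}.png",np.hstack([tile(t,295,205,64,74,6),tile(s,258,135,68,74,6)]))
E
python3 pic.py 2
```

```text
shift [0.0004, 0.0009, 0.0689] twist 0.0 | at [ 0.463  -0.0106  0.0809] yaw -5.3 zt [-2.5e-03  2.0e-04 -1.0e+00] t 4.2833 w 0.0432
```

View pics/g2.png

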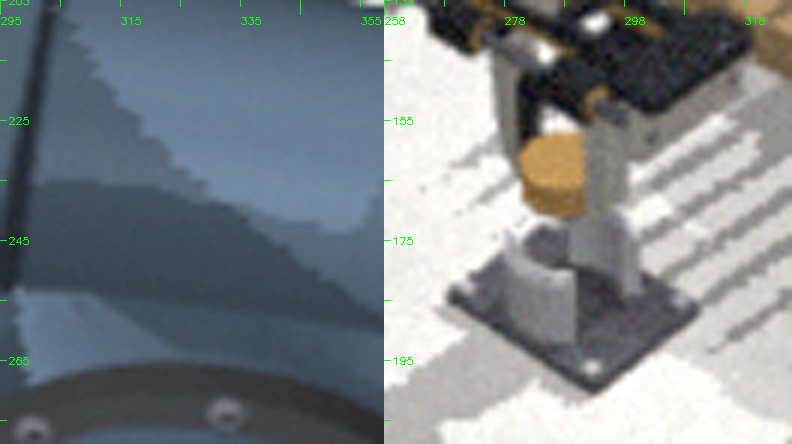

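The base hangs level above the pocket, at about (287,163) in the scene view; in the top view the arm hides it. I'll compare base and nest offsets in the same scene camera.

```bash
python3 - <<'E'
from fit import *
im=cv2.imread("pics/s2.png")[:,:,::-1]
w=(275,150,20,28); m=mask(im,"base",w)
best=[]
P0=np.array([.463,-.0106,.0769])
# compare only columns left of the finger (u<291)
def cost(p):
    r=render("scene",M["base"]+np.r_[p,P0[2]],w); k=int((291-275)*U); return (r[:,:k]!=m[:,:k]).sum()
r=min(((cost((x,y)),x,y) for x in np.arange(.457,.475,.0005) for y in np.arange(-.02,.0,.0005)))
print("base by scene",r,"tcp",P0[:2],"cost at tcp",cost(P0[:2]))
x=.4637;y=-.0103
c=[plane("scene",q,.008)[:2] for q in((268.3,183.6),(310.5,185.5),(292.3,198.5))]
print("nest corners scene",np.round(c,4),"mid diag",((c[0]+c[1])/2).round(4))
a=-.0923;R=np.array([[np.cos(a),-np.sin(a)],[np.sin(a),np.cos(a)]])
for cc,l in zip(c,((-.052,.04),(.052,-.04),(-.052,-.04))):
    for s in (1,): print(cc-R@np.array(l))
# edges by fit: dark mask of plate, front edges only
g=im.astype(int).sum(2)
w2=(262,170,54,34)
cs=cv2.resize(im[w2[1]:w2[1]+w2[3],w2[0]:w2[0]+w2[2]],None,fx=U,fy=U,interpolation=cv2.INTER_CUBIC).astype(int).sum(2)
mm=(cs<330).astype(np.uint8)
def edge(p):
    B=M["nest"]@np.array([[np.cos(p[2]),-np.sin(p[2]),0],[np.sin(p[2]),np.cos(p[2]),0],[0,0,1]]).T+[p[0],p[1],0]
    return render("scene",B,w2)
rows=slice(17*U,None) # only below v=187 : front wedge
f=lambda p:(edge(p)[rows]!=cv2.morphologyEx(mm,cv2.MORPH_CLOSE,np.ones((25,25)))[rows]).sum()
r=minimize(f,[.4655,-.01,-.092],method="Nelder-Mead",options=dict(initial_simplex=[[.4655,-.01,-.092],[.4755,-.01,-.092],[.4655,0,-.092],[.4655,-.01,-.03]]))
print("nest by scene front edges",r.x,r.fun)
E
```

```text
base by scene (np.int64(158), np.float64(0.4665), np.float64(-0.009499999999999991)) tcp [ 0.463  -0.0106] cost at tcp 354
nest corners scene [[ 0.4156 -0.0471]
 [ 0.523   0.0226]
 [ 0.5136 -0.0535]] mid diag [ 0.4693 -0.0122]
[ 0.46367873 -0.09167459]
[0.47491105 0.06723452]
[ 0.56908364 -0.01850731]
nest by scene front edges [ 0.46695929 -0.0123442  -0.10289642] 811.0
```

```bash
python3 - <<'E'
from fit import *
im=cv2.imread("pics/top0.png")[:,:,::-1].astype(int).sum(2)
for v in (238,242,246,250): print(v,[int(a) for a in im[v,302:342]])
w=(303,228,38,34); c=cv2.resize(im[w[1]:w[1]+w[3],w[0]:w[0]+w[2]].astype(np.float32),None,fx=U,fy=U,interpolation=cv2.INTER_LINEAR)
# template: jaw tops annulus 28..34 mm at z=.052, within nest angles around +-y
def ann(p,z=.052):
    a=p[2]; o=np.zeros(c.shape,np.uint8)
    for s in(1,-1):
        th=np.linspace(-.95,.95,30)+a+s*np.pi/2
        P=np.vstack([np.c_[.034*np.cos(th),.034*np.sin(th)],np.c_[.024*np.cos(th),.024*np.sin(th)][::-1]])+p[:2]
        q=(proj("top",np.c_[P,np.full(len(P),z)])-w[:2]+.5)*U-.5
        cv2.fillPoly(o,[np.round(q*16).astype(np.int32)],1,shift=4)
    return o
for z in(.052,.049):
  best=max(((lambda o:c[o>0].mean()-c[o==0].mean())(ann((x,y,-.092),z)),x,y) for x in np.arange(.455,.472,.0005) for y in np.arange(-.02,0,.0005))
  print(z,best)
print(plane("top",(321.4,244.3),.052))
E
```

```text
238 [455, 415, 344, 194, 159, 222, 363, 463, 456, 342, 244, 208, 151, 130, 131, 131, 132, 135, 140, 138, 139, 140, 138, 137, 137, 141, 131, 181, 316, 385, 381, 348, 326, 269, 158, 137, 185, 293, 352, 352]
242 [463, 441, 327, 173, 256, 406, 487, 423, 277, 212, 132, 131, 133, 131, 135, 135, 135, 136, 139, 137, 138, 138, 139, 138, 138, 127, 110, 115, 118, 229, 360, 412, 362, 293, 272, 201, 209, 312, 354, 353]
246 [443, 398, 273, 178, 279, 425, 488, 409, 241, 185, 134, 134, 131, 135, 134, 132, 137, 138, 143, 139, 141, 140, 135, 124, 111, 112, 108, 110, 110, 211, 356, 412, 362, 296, 273, 216, 284, 358, 361, 364]
250 [473, 394, 221, 183, 182, 323, 449, 465, 411, 302, 208, 156, 134, 134, 134, 135, 139, 141, 140, 140, 142, 139, 135, 129, 119, 116, 111, 113, 226, 352, 398, 357, 307, 293, 223, 180, 294, 353, 356, 352]
0.052 (np.float32(132.11226), np.float64(0.4635), np.float64(-0.00849999999999999))
0.049 (np.float32(132.43446), np.float64(0.4635), np.float64(-0.00849999999999999))
[ 0.46358596 -0.00932514  0.052     ]
```

>>> step_arm:
  deltas:
    - [[0,0.0008,0.008],0,0.2]
    - [[0,0.0008,0.016],0,0.2]
    - [[0,0.0008,0.022],0,0.2]
    - [[0,0.0008,0.028],0,0.2]
    - [[0,0.0008,0.032],0,0.2]
    - [[0,0.0008,0.036],0,0.2]
    - [[0,0.0008,0.036],0,0.2]

```text
time_s: 4.97
tcp_pos: [0.4641, -0.0103, 0.0451]
tool_rot: [[0.092, 0.996, -0.001], [0.996, -0.092, 0.0], [0.0, -0.001, -1.0]]
force: [-0.8, -0.4, -2.3]
width: 0.0429
finger_force: 30.0
```

>>> step_arm:
  deltas:
    - [[0,0,0.005],0,0.2]
    - [[0,0,0.01],0,0.2]
    - [[0,0,0.015],0,0.2]
    - [[0,0,0.02],0,0.2]
    - [[0,0,0.025],0,0.2]
    - [[0,0,0.03],0,0.2]
    - [[0,0,0.03],0,0.2]

```text
time_s: 5.55
tcp_pos: [0.4639, -0.0103, 0.0149]
tool_rot: [[0.092, 0.996, -0.001], [0.996, -0.092, 0.0], [0.0, -0.001, -1.0]]
force: [-0.1, -0.5, -2.0]
width: 0.0434
finger_force: 30.0
```

>>> step_arm:
  deltas:
    - [[0,0,0.001],0,0.2]
    - [[0,0,0.002],0,0.2]
    - [[0,0,0.003],0,0.2]
    - [[0,0,0.003],0,0.2]

```text
time_s: 5.88
tcp_pos: [0.4644, -0.0104, 0.0128]
tool_rot: [[0.092, 0.996, 0.0], [0.996, -0.092, -0.0], [-0.0, 0.0, -1.0]]
force: [-0.6, -0.0, -1.4]
width: 0.0434
finger_force: 30.0
```

>>> step_arm:
  deltas:
    - [[0,0,0.0007],0,0.2]
    - [[0,0,0.0012],0,0.2]
    - [[0,0,0.0012],0,0.2]
    - [[0,0,0.0012],0,0.2]

```text
time_s: 6.22
tcp_pos: [0.4645, -0.0104, 0.012]
tool_rot: [[0.092, 0.996, 0.0], [0.996, -0.092, -0.0], [-0.0, 0.0, -1.0]]
force: [-1.7, -0.3, 5.5]
width: 0.0433
finger_force: 30.0
```

>>> step_arm:
  deltas:
    - [[0,0,0],0,0.7]
    - [[0,0,0],0,0.7]
    - [[0,0,0],0,0.7]
    - [[0,0,0],0,0.7]
    - [[0,0,0],0,0.7]
    - [[0,0,0],0,0.7]
    - [[0,0,-0.03],0,0.7]
    - [[0,0,-0.07],0,0.7]
    - [[0,0,-0.11],0,0.7]
    - [[0,0,-0.11],0,0.7]

```text
time_s: 7.05
tcp_pos: [0.4676, -0.0107, 0.1278]
tool_rot: [[0.092, 0.996, 0.009], [0.996, -0.092, -0.001], [-0.0, 0.009, -1.0]]
force: [0.4, -1.1, 0.4]
width: 0.0652
finger_force: 0.0
```

```bash
python3 go.py .4682 -.371 .12 -5.3
```

```text
shift [-0.3588, 0.0337, 0.0082] twist 0.03 | at [ 0.4676 -0.0107  0.1278] yaw -5.27 zt [ 0.0094 -0.0011 -1.    ] t 7.05 w 0.0652
```

>>> step_arm:
  deltas:
    - [[-0.041,0.004,0],0,0.7]
    - [[-0.082,0.008,0],0,0.7]
    - [[-0.123,0.012,0],0,0.7]
    - [[-0.164,0.016,0],0,0.7]
    - [[-0.205,0.02,0],0,0.7]
    - [[-0.246,0.024,0],0,0.7]
    - [[-0.287,0.028,0],0,0.7]
    - [[-0.32,0.031,0.01],0,0.7]
    - [[-0.345,0.033,0.02],0,0.7]
    - [[-0.359,0.0337,0.03],0,0.7]

```text
time_s: 7.88
tcp_pos: [0.4646, -0.3739, 0.0911]
tool_rot: [[0.094, 0.996, 0.001], [0.996, -0.094, -0.001], [-0.001, 0.001, -1.0]]
force: [1.0, -0.5, 0.5]
width: 0.0647
finger_force: 0.0
```

>>> step_arm:
  deltas:
    - [[0,0,0],0,0.7]
    - [[0,0,0],0,0.7]

```text
time_s: 8.05
tcp_pos: [0.4645, -0.3708, 0.0911]
tool_rot: [[0.093, 0.996, -0.001], [0.996, -0.093, 0.001], [0.001, -0.001, -1.0]]
force: [0.5, 0.0, 0.5]
width: 0.0651
finger_force: 0.0
```

```bash
python3 go.py .4682 -.371 .0305 -5.3; python3 pic.py 3; python3 - <<'E'
from fit import *
im={"top":cv2.imread("pics/t3.png")[:,:,::-1],"scene":cv2.imread("pics/s3.png")[:,:,::-1]}
M["bh"]=circ(.022,.022)  # base upper face
import fit
w=(305,228,34,34);c=im["top"];R,G,B=[cv2.resize(c[w[1]:w[1]+34,w[0]:w[0]+34,i],None,fx=4,fy=4,interpolation=cv2.INTER_CUBIC).astype(int) for i in range(3)]
m=(G>.5*R)&(G>45)&(B<.75*G)
r=min(((render("top",M["bh"]+[x,y,.008],w)!=m).sum(),x,y) for x in np.arange(.455,.475,.0005) for y in np.arange(-.02,0,.0005))
print("base in nest by top",r,m.sum(),render("top",M["bh"]+[r[1],r[2],.008],w).sum())
E
```

```text
shift [0.0, 0.0038, 0.0606] twist -0.04 | at [ 0.4645 -0.3708  0.0911] yaw -5.34 zt [-0.001   0.0011 -1.    ] t 8.05 w 0.0651
base in nest by top (np.int64(104), np.float64(0.4635), np.float64(-0.009999999999999992)) 4787 4759
```

View pics/g3.png

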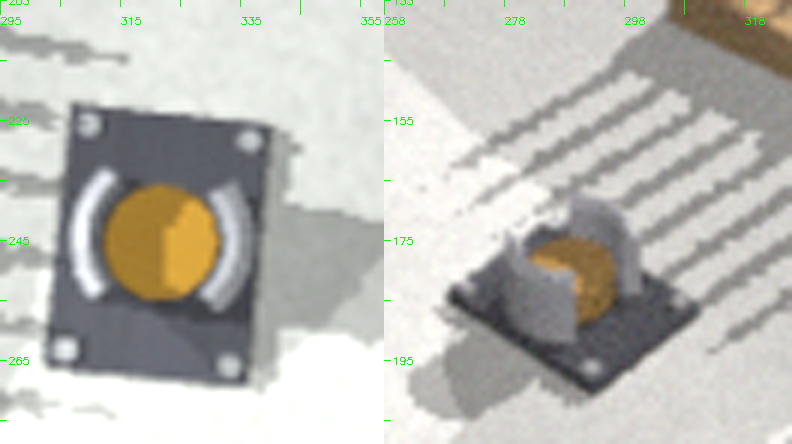

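The base sits flat and centred in the pocket, at (320,245) in the top view. Now the ring.

>>> step_arm:
  deltas:
    - [[0,0.0038,0.02],0,0.7]
    - [[0,0.0038,0.038],0,0.7]
    - [[0,0.0038,0.05],0,0.7]
    - [[0,0.0038,0.057],0,0.7]
    - [[0,0.0038,0.06],0,0.7]
    - [[0,0.0038,0.06],0,0.7]
    - [[0,0.0038,0.06],0,0.7]

```text
time_s: 8.73
tcp_pos: [0.4691, -0.3714, 0.0324]
tool_rot: [[0.092, 0.996, 0.001], [0.996, -0.092, -0.001], [-0.001, 0.001, -1.0]]
force: [0.1, -0.4, 0.6]
width: 0.0649
finger_force: 0.0
```

```bash
python3 go.py .4683 -.371 .0305 -5.3
```

```text
shift [0.0003, -0.0008, 0.0019] twist 0.03 | at [ 0.4691 -0.3714  0.0324] yaw -5.27 zt [ 7.e-04 -6.e-04 -1.e+00] t 8.7333 w 0.0649
```

>>> step_arm:
  deltas:
    - [[0,-0.0006,0.0015],0,0.7]
    - [[0,-0.0006,0.0015],0,0.2]
    - [[0,-0.0006,0.0015],0,0.2]
    - [[0,-0.0006,0.0015],0,0.2]
    - [[0,-0.0006,0.0015],0,0.2]
    - [[0,-0.0006,0.0015],0,0.2]
    - [[0,-0.0006,0.0015],0,0.2]

```text
time_s: 9.32
tcp_pos: [0.4682, -0.3713, 0.0304]
tool_rot: [[0.092, 0.996, 0.0], [0.996, -0.092, -0.0], [-0.0, 0.0, -1.0]]
force: [-0.3, 0.4, 2.4]
width: 0.0424
finger_force: 30.0
```

```bash
python3 go.py .4643 -.0104 .14 -5.3
```

```text
shift [0.359, -0.0371, -0.1097] twist 0.02 | at [ 0.4682 -0.3713  0.0304] yaw -5.28 zt [ 2.e-04 -2.e-04 -1.e+00] t 9.3167 w 0.0424
```

>>> step_arm:
  deltas:
    - [[0,0,-0.03],0,0.2]
    - [[0,0,-0.065],0,0.2]
    - [[0.03,-0.003,-0.09],0,0.2]
    - [[0.07,-0.007,-0.1],0,0.2]
    - [[0.11,-0.011,-0.1],0,0.2]
    - [[0.15,-0.015,-0.1],0,0.2]
    - [[0.19,-0.02,-0.1],0,0.2]
    - [[0.23,-0.024,-0.1],0,0.2]
    - [[0.27,-0.028,-0.1],0,0.2]
    - [[0.31,-0.032,-0.1],0,0.2]

```text
time_s: 10.15
tcp_pos: [0.4644, -0.0578, 0.1303]
tool_rot: [[0.092, 0.996, 0.0], [0.996, -0.092, -0.0], [-0.0, 0.0, -1.0]]
force: [1.1, 0.6, -0.5]
width: 0.0426
finger_force: 30.0
```

>>> step_arm:
  deltas:
    - [[0.03,-0.003,0],0,0.2]
    - [[0.044,-0.0045,0.01],0,0.2]
    - [[0.049,-0.005,0.03],0,0.2]
    - [[0.049,-0.0051,0.04],0,0.2]
    - [[0.049,-0.0051,0.04],0,0.2]
    - [[0.049,-0.0051,0.04],0,0.2]

```text
time_s: 10.65
tcp_pos: [0.4641, -0.0108, 0.0901]
tool_rot: [[0.092, 0.996, -0.001], [0.996, -0.092, 0.0], [-0.0, -0.001, -1.0]]
force: [-0.4, 0.5, 0.8]
width: 0.0424
finger_force: 30.0
```

```bash
python3 go.py .4643 -.0104 .0324 -5.3; python3 pic.py 4; python3 - <<'E'
from fit import *
im=cv2.imread("pics/s4.png")[:,:,::-1]
o=get_obs();P=np.array(o["tcp_pos"])-[0,0,.0024]
w=(270,145,30,34); m=mask(im,"ring",w)
q=proj("scene",M["ring"]+P); print(q.min(0).round(1),q.max(0).round(1))
E
```

```text
shift [0.0004, 0.0002, 0.0577] twist -0.0 | at [ 0.4641 -0.0108  0.0901] yaw -5.3 zt [-1.1e-03  1.0e-04 -1.0e+00] t 10.65 w 0.0424
[279.7 156.2] [294.9 168.7]
```

View pics/g4.png

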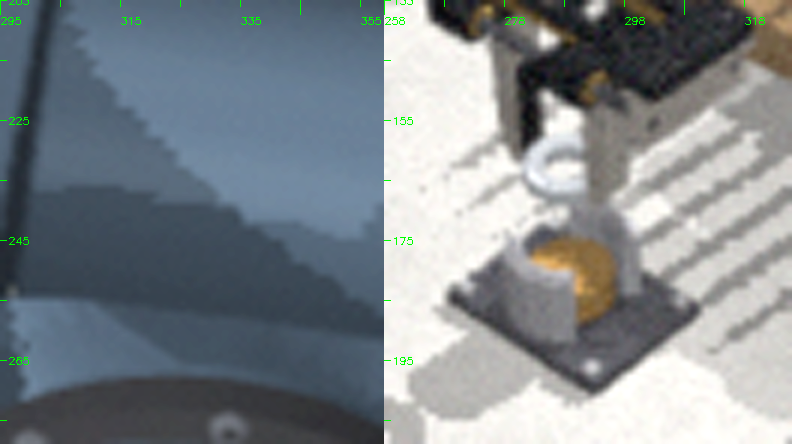

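The ring is level over the pocket, at about (287,163) in the scene view. Lowering it.

>>> step_arm:
  deltas:
    - [[0.0003,0.0002,0.015],0,0.2]
    - [[0.0003,0.0002,0.028],0,0.2]
    - [[0.0003,0.0002,0.036],0,0.2]
    - [[0.0003,0.0002,0.042],0,0.2]
    - [[0.0003,0.0002,0.047],0,0.2]
    - [[0.0003,0.0002,0.051],0,0.2]
    - [[0.0003,0.0002,0.054],0,0.2]
    - [[0.0003,0.0002,0.055],0,0.2]
    - [[0.0003,0.0002,0.055],0,0.2]

```text
time_s: 11.5
tcp_pos: [0.4645, -0.0101, 0.0352]
tool_rot: [[0.092, 0.996, 0.0], [0.996, -0.092, -0.0], [-0.0, 0.0, -1.0]]
force: [-0.1, 0.2, 0.5]
width: 0.0426
finger_force: 30.0
```

>>> step_arm:
  deltas:
    - [[0,0,0.001],0,0.2]
    - [[0,0,0.0017],0,0.2]
    - [[0,0,0.0017],0,0.2]
    - [[0,0,0.0017],0,0.2]

```text
time_s: 11.83
tcp_pos: [0.4645, -0.0101, 0.0336]
tool_rot: [[0.092, 0.996, 0.0], [0.996, -0.092, -0.0], [-0.0, 0.0, -1.0]]
force: [-0.5, 0.7, 0.1]
width: 0.0424
finger_force: 30.0
```

>>> step_arm:
  deltas:
    - [[0,0,0.0006],0,0.2]
    - [[0,0,0.0012],0,0.2]
    - [[0,0,0.0012],0,0.2]
    - [[0,0,0.0012],0,0.2]

```text
time_s: 12.17
tcp_pos: [0.4645, -0.0101, 0.0323]
tool_rot: [[0.092, 0.996, 0.0], [0.996, -0.092, -0.0], [0.0, 0.0, -1.0]]
force: [0.3, 0.9, 1.4]
width: 0.0426
finger_force: 30.0
```

>>> step_arm:
  deltas:
    - [[0,0,0.0005],0,0.2]
    - [[0,0,0.0007],0,0.2]
    - [[0,0,0.0007],0,0.2]

```text
time_s: 12.42
tcp_pos: [0.4646, -0.0101, 0.0322]
tool_rot: [[0.092, 0.996, 0.0], [0.996, -0.092, -0.0], [-0.0, 0.0, -1.0]]
force: [-4.0, 0.6, 13.7]
width: 0.0425
finger_force: 30.0
```

>>> step_arm:
  deltas:
    - [[0,0,-0.0005],0,0.2]
    - [[0,0,-0.0005],0,0.7]
    - [[0,0,-0.0005],0,0.7]
    - [[0,0,-0.0005],0,0.7]
    - [[0,0,-0.0005],0,0.7]
    - [[0,0,-0.0005],0,0.7]
    - [[0,0,-0.0005],0,0.7]
    - [[0,0,-0.03],0,0.7]
    - [[0,0,-0.065],0,0.7]
    - [[0,0,-0.09],0,0.7]

```text
time_s: 13.25
tcp_pos: [0.4646, -0.0101, 0.1235]
tool_rot: [[0.092, 0.996, 0.0], [0.996, -0.092, -0.0], [-0.0, 0.0, -1.0]]
force: [0.8, 0.4, 0.6]
width: 0.0651
finger_force: 0.0
```

```bash
python3 go.py .5628 -.3062 .09 -5.3
```

```text
shift [-0.2858, 0.125, 0.0335] twist 0.02 | at [ 0.4646 -0.0101  0.1235] yaw -5.28 zt [ 5.e-04 -1.e-04 -1.e+00] t 13.25 w 0.0651
```

>>> step_arm:
  deltas:
    - [[-0.037,0.016,0],0,0.7]
    - [[-0.074,0.032,0],0,0.7]
    - [[-0.111,0.0485,0],0,0.7]
    - [[-0.148,0.0645,0],0,0.7]
    - [[-0.185,0.081,0],0,0.7]
    - [[-0.222,0.097,0],0,0.7]
    - [[-0.252,0.11,0.01],0,0.7]
    - [[-0.275,0.12,0.02],0,0.7]
    - [[-0.286,0.125,0.033],0,0.7]
    - [[-0.286,0.125,0.033],0,0.7]

```text
time_s: 14.08
tcp_pos: [0.5618, -0.3081, 0.0859]
tool_rot: [[0.094, 0.996, -0.002], [0.996, -0.094, 0.001], [0.001, -0.003, -1.0]]
force: [0.2, -0.5, -0.5]
width: 0.0653
finger_force: 0.0
```

```bash
python3 go.py .5627 -.3065 .0305 -5.3; python3 pic.py 5; python3 - <<'E'
from fit import *
t=cv2.imread("pics/t5.png")[:,:,::-1]
w=(305,228,34,34)
c=t[w[1]:w[1]+34,w[0]:w[0]+34]; B=cv2.resize(c[...,2],None,fx=4,fy=4,interpolation=cv2.INTER_CUBIC).astype(int)
R=cv2.resize(c[...,0],None,fx=4,fy=4,interpolation=cv2.INTER_CUBIC).astype(int)
rg=circ(.022,.032); 
hole=(R>B*1.6)&(R>60)
n,l,s,ce=cv2.connectedComponentsWithStats(hole.astype(np.uint8)); i=1+np.argmax(s[1:,4]); u=ce[i]
print("hole area px",s[i,4],"centre",plane("top",(np.array(u)+.5)/4-.5+w[:2],.030))
E
```

```text
shift [0.0016, 0.0009, 0.0554] twist -0.1 | at [ 0.5618 -0.3081  0.0859] yaw -5.4 zt [-0.0025  0.0013 -1.    ] t 14.0833 w 0.0653
hole area px 1179 centre [ 0.4642583  -0.00945417  0.03      ]
```

View pics/g5.png

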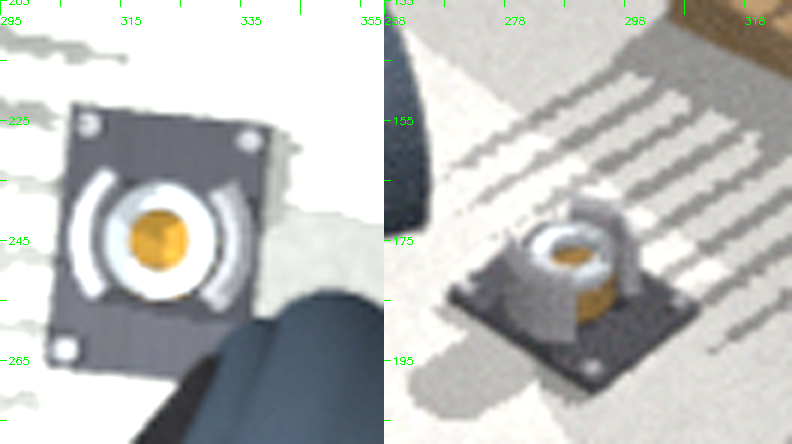

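The ring lies flat on the base, centred at about (320,244) in the top view. Now the glass.

>>> step_arm:
  deltas:
    - [[0.0005,0.0009,0.02],0,0.7]
    - [[0.0005,0.0009,0.036],0,0.7]
    - [[0.0005,0.0009,0.046],0,0.7]
    - [[0.0005,0.0009,0.052],0,0.7]
    - [[0.0005,0.0009,0.052],0,0.7]
    - [[0.0005,0.0009,0.052],0,0.7]

```text
time_s: 14.68
tcp_pos: [0.5638, -0.3057, 0.0373]
tool_rot: [[0.092, 0.996, 0.0], [0.996, -0.092, -0.0], [-0.0, 0.0, -1.0]]
force: [0.7, 0.0, 0.5]
width: 0.065
finger_force: 0.0
```

```bash
python3 go.py .5627 -.3065 .0315 -5.3
```

```text
shift [-0.0009, -0.001, 0.0058] twist 0.04 | at [ 0.5638 -0.3057  0.0373] yaw -5.26 zt [ 5.e-04 -3.e-04 -1.e+00] t 14.6833 w 0.065
```

>>> step_arm:
  deltas:
    - [[-0.0009,-0.001,0.003],0,0.7]
    - [[-0.0009,-0.001,0.0065],0,0.7]
    - [[-0.0009,-0.001,0.0065],0,0.7]
    - [[-0.0009,-0.001,0.0065],0,0.2]
    - [[-0.0009,-0.001,0.0065],0,0.2]
    - [[-0.0009,-0.001,0.0065],0,0.2]
    - [[-0.0009,-0.001,0.0065],0,0.2]
    - [[-0.0009,-0.001,0.0065],0,0.2]
    - [[-0.0009,-0.001,0.0065],0,0.2]

```text
time_s: 15.43
tcp_pos: [0.5626, -0.3068, 0.0302]
tool_rot: [[0.092, 0.996, 0.0], [0.996, -0.092, -0.0], [-0.0, 0.0, -1.0]]
force: [-0.1, -0.4, 0.8]
width: 0.0427
finger_force: 30.0
```

```bash
python3 go.py .4643 -.0103 .14 -5.3
```

```text
shift [0.2862, -0.1251, -0.1099] twist 0.02 | at [ 0.5626 -0.3068  0.0302] yaw -5.28 zt [ 3.e-04 -1.e-04 -1.e+00] t 15.4333 w 0.0427
```

>>> step_arm:
  deltas:
    - [[0,0,-0.03],0,0.2]
    - [[0,0,-0.065],0,0.2]
    - [[0.02,-0.009,-0.09],0,0.2]
    - [[0.055,-0.024,-0.1],0,0.2]
    - [[0.09,-0.0395,-0.1],0,0.2]
    - [[0.125,-0.0545,-0.1],0,0.2]
    - [[0.16,-0.07,-0.1],0,0.2]
    - [[0.195,-0.085,-0.1],0,0.2]
    - [[0.23,-0.1005,-0.1],0,0.2]
    - [[0.26,-0.1135,-0.1],0,0.2]

```text
time_s: 16.27
tcp_pos: [0.4722, -0.0355, 0.1301]
tool_rot: [[0.092, 0.996, -0.0], [0.996, -0.092, 0.0], [0.0, -0.0, -1.0]]
force: [0.8, 0.2, -0.2]
width: 0.0422
finger_force: 30.0
```

>>> step_arm:
  deltas:
    - [[0.018,-0.008,0],0,0.2]
    - [[0.0262,-0.0116,0.01],0,0.2]
    - [[0.0262,-0.0116,0.03],0,0.2]
    - [[0.0262,-0.0116,0.04],0,0.2]
    - [[0.0262,-0.0116,0.04],0,0.2]
    - [[0.0262,-0.0116,0.04],0,0.2]

```text
time_s: 16.77
tcp_pos: [0.4642, -0.0105, 0.09]
tool_rot: [[0.092, 0.996, -0.001], [0.996, -0.092, 0.0], [0.0, -0.001, -1.0]]
force: [0.2, -0.7, -0.3]
width: 0.0428
finger_force: 30.0
```

```bash
python3 go.py .4643 -.0103 .0422 -5.3; python3 - <<'E'
from fit import *
im=optics.get_image("scene"); o=get_obs();P=np.array(o["tcp_pos"])-[0,0,.0022]
cv2.imwrite("pics/s6.png",im[:,:,::-1])
def bnd(im,P,kind,cx):
    q=proj("scene",M[kind]+P); a,b=q.min(0),q.max(0); w=(int(a[0])-6,int(a[1])-6,int(b[0]-a[0])+13,int(b[1]-a[1])+13)
    m=mask(im,kind,w); k=int((cx-w[0])*U) if cx else m.shape[1]
    return min(((render("scene",M[kind]+P+[x,y,0],w)[:,:k]!=m[:,:k]).sum(),round(x*1e3,1),round(y*1e3,1)) for x in np.arange(-.006,.0065,.0005) for y in np.arange(-.006,.0065,.0005)),int(m.sum())
print("held glass, scene offset from TCP (mm):",bnd(im,P,"top",P is not None and proj("scene",P)[0][0]+3))
E
```

```text
shift [0.0002, 0.0002, 0.0478] twist -0.0 | at [ 0.4642 -0.0105  0.09  ] yaw -5.3 zt [-1.e-03  1.e-04 -1.e+00] t 16.7667 w 0.0428
held glass, scene offset from TCP (mm): ((np.int64(229), np.float64(5.0), np.float64(2.5)), 1222)
```

>>> step_arm:
  deltas:
    - [[-0.0004,0.0002,0.015],0,0.2]
    - [[-0.0004,0.0002,0.026],0,0.2]
    - [[-0.0004,0.0002,0.033],0,0.2]
    - [[-0.0004,0.0002,0.038],0,0.2]
    - [[-0.0004,0.0002,0.042],0,0.2]
    - [[-0.0004,0.0002,0.0445],0,0.2]
    - [[-0.0004,0.0002,0.0455],0,0.2]
    - [[-0.0004,0.0002,0.0455],0,0.2]

```text
time_s: 17.48
tcp_pos: [0.4645, -0.0107, 0.0447]
tool_rot: [[0.092, 0.996, 0.0], [0.996, -0.092, -0.0], [-0.0, 0.0, -1.0]]
force: [0.6, -0.3, 0.4]
width: 0.0424
finger_force: 30.0
```

>>> step_arm:
  deltas:
    - [[0,0,0.001],0,0.2]
    - [[0,0,0.0016],0,0.2]
    - [[0,0,0.0016],0,0.2]
    - [[0,0,0.0016],0,0.2]

```text
time_s: 17.82
tcp_pos: [0.4644, -0.0107, 0.043]
tool_rot: [[0.092, 0.996, 0.0], [0.996, -0.092, -0.0], [-0.0, 0.0, -1.0]]
force: [0.9, -0.2, -0.7]
width: 0.0428
finger_force: 30.0
```

>>> step_arm:
  deltas:
    - [[0,0,0.0006],0,0.2]
    - [[0,0,0.001],0,0.2]
    - [[0,0,0.001],0,0.2]
    - [[0,0,0.001],0,0.2]

```text
time_s: 18.15
tcp_pos: [0.4645, -0.0107, 0.0421]
tool_rot: [[0.092, 0.996, 0.0], [0.996, -0.092, -0.0], [-0.0, 0.0, -1.0]]
force: [-1.3, -0.0, 4.3]
width: 0.0425
finger_force: 30.0
```

>>> step_arm:
  deltas:
    - [[0,0,0],0,0.7]
    - [[0,0,0],0,0.7]
    - [[0,0,0],0,0.7]
    - [[0,0,0],0,0.7]
    - [[0,0,0],0,0.7]
    - [[0,0,0],0,0.7]
    - [[0,0,-0.03],0,0.7]
    - [[0,0,-0.07],0,0.7]
    - [[0,0,-0.11],0,0.7]
    - [[0,0,-0.15],0,0.7]

```text
time_s: 18.98
tcp_pos: [0.4639, -0.0106, 0.1937]
tool_rot: [[0.092, 0.996, -0.001], [0.996, -0.092, 0.0], [0.0, -0.001, -1.0]]
force: [0.6, -0.2, 0.2]
width: 0.0653
finger_force: 0.0
```

```bash
cat > lamp.py <<'E'
from fit import *
ims={n:cv2.imread(f"pics/{n}0.png")[:,:,::-1] for n in("scene","top")}
B=np.vstack([circ(.013,.046),circ(.013,.132)]); H=np.vstack([circ(.012,.05),circ(.013,.132),circ(.011,.136)])
# scene: barrel mask, rows above sticks
w=(352,88,26,24); c=cv2.resize(ims["scene"][88:112,352:378],None,fx=U,fy=U,interpolation=cv2.INTER_CUBIC).astype(int).sum(2); m=c<220
for x in (.498,.503,.508):
    print("scene x",x,min(((render("scene",H+[x,y,0],w)!=m).sum(),round(y,4)) for y in np.arange(.32,.36,.0005)),m.sum())
r=min(((render("scene",H+[x,y,0],w)!=m).sum(),round(x,4),round(y,4)) for x in np.arange(.49,.52,.001) for y in np.arange(.32,.36,.001));print(r)
# top: tail overhang beyond the cradle's left side
w=(140,205,14,30); c=cv2.resize(ims["top"][205:235,140:154],None,fx=U,fy=U,interpolation=cv2.INTER_CUBIC).astype(int).sum(2); m=c<240
C=np.array([[np.cos(.247),-np.sin(.247),0],[np.sin(.247),np.cos(.247),0],[0,0,1]])
cr=render("top",M["cradle"]@C.T+[.5032,.340,0],w)
r=min((((render("top",H+[x,y,0],w)|cr)!=m).sum(),round(x,4),round(y,4)) for x in np.arange(.49,.52,.001) for y in np.arange(.32,.36,.001));print("top",r,m.sum())
# rack sticks' orientation, position
print("rack base",[plane("top",p,.034).round(3) for p in((235,190),(232,290))])
E
python3 lamp.py; python3 go.py .4643 -.0103 .14 -5.3
```

```text
scene x 0.498 (np.int64(584), np.float64(0.3495)) 1308
scene x 0.503 (np.int64(373), np.float64(0.3405)) 1308
scene x 0.508 (np.int64(207), np.float64(0.334)) 1308
(np.int64(205), np.float64(0.509), np.float64(0.335))
top (np.int64(144), np.float64(0.504), np.float64(0.337)) 1661
rack base [array([0.588, 0.192, 0.034]), array([0.361, 0.189, 0.034])]
shift [0.0003, 0.0004, 0.0537] twist 0.02 | at [ 0.4639 -0.0106  0.1937] yaw -5.28 zt [-6.e-04  1.e-04 -1.e+00] t 18.9833 w 0.0653
```

>>> step_arm:
  deltas:
    - [[0.03,0.0007,-0.02],0,0.7]
    - [[0.07,0.0016,-0.026],0,0.7]
    - [[0.11,0.0025,-0.026],0,0.7]
    - [[0.15,0.0033,-0.026],0,0.7]
    - [[0.19,0.0042,-0.026],0,0.7]
    - [[0.23,0.0051,-0.026],0,0.7]
    - [[0.27,0.006,-0.026],0,0.7]
    - [[0.31,0.0069,-0.026],0,0.7]
    - [[0.338,0.0075,-0.026],0,0.7]
    - [[0.35,0.0078,-0.026],0,0.7]

```text
time_s: 19.82
tcp_pos: [0.504, 0.3404, 0.2175]
tool_rot: [[0.09, 0.996, -0.0], [0.996, -0.09, 0.0], [0.0, -0.0, -1.0]]
force: [-0.3, 0.5, 0.0]
width: 0.065
finger_force: 0.0
```

>>> step_arm:
  deltas:
    - [[0,0,0],0,0.7]
    - [[0,0,0],0,0.7]

```text
time_s: 19.98
tcp_pos: [0.5041, 0.3365, 0.2175]
tool_rot: [[0.091, 0.996, -0.001], [0.996, -0.091, -0.001], [-0.001, -0.001, -1.0]]
force: [1.0, 0.9, -0.1]
width: 0.0653
finger_force: 0.0
```

```bash
python3 go.py .504 .3375 .095 -5.3; python3 pic.py 7; python3 - <<'E'
import cv2,numpy as np
from crop import tile
s=cv2.imread("pics/s7.png");t=cv2.imread("pics/t7.png")
A=np.zeros((560,790,3),np.uint8);a=tile(t,295,212,56,64,6);b=tile(s,325,60,70,90,6)[:560];A[:a.shape[0],:a.shape[1]]=a;A[:b.shape[0],345:345+b.shape[1]]=b
cv2.imwrite("pics/g7b.png",A)
E
```

```text
shift [0.001, -0.0001, 0.1225] twist 0.05 | at [0.5041 0.3365 0.2175] yaw -5.25 zt [-7.e-04 -7.e-04 -1.e+00] t 19.9833 w 0.0653
```

View pics/g7b.png

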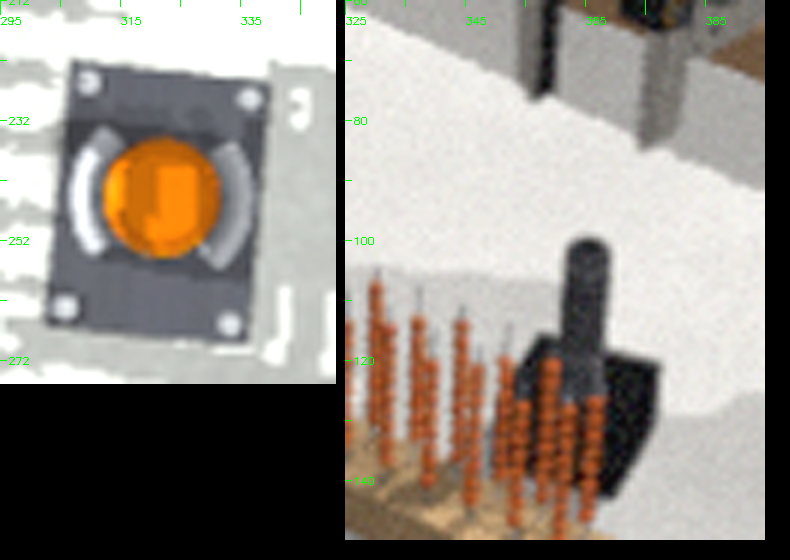

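The glass lies flat and centred at (320,245) in the top view, and the fingers straddle the lamp axis at (366,82) in the scene view. Descending to grip.

>>> step_arm:
  deltas:
    - [[0.0005,0,0.03],0,0.7]
    - [[0.0005,0,0.06],0,0.7]
    - [[0.0005,0,0.09],0,0.7]
    - [[0.0005,0,0.11],0,0.7]
    - [[0.0005,0,0.12],0,0.7]
    - [[0.0005,0,0.122],0,0.7]
    - [[0.0005,0,0.122],0,0.7]

```text
time_s: 20.67
tcp_pos: [0.5048, 0.337, 0.0965]
tool_rot: [[0.093, 0.996, 0.0], [0.996, -0.093, 0.0], [0.0, 0.0, -1.0]]
force: [-0.0, -0.6, 0.6]
width: 0.0652
finger_force: 0.0
```

>>> step_arm:
  deltas:
    - [[0,0,0],0,0.1]
    - [[0,0,0],0,0.1]
    - [[0,0,0],0,0.1]
    - [[0,0,0],0,0.1]
    - [[0,0,0],0,0.1]
    - [[0,0,0],0,0.1]
    - [[0,0,0],0,0.1]
    - [[0,0,0],0,0.1]

```text
time_s: 21.33
tcp_pos: [0.5044, 0.3377, 0.0961]
tool_rot: [[0.092, 0.996, -0.0], [0.996, -0.092, 0.0], [0.0, -0.0, -1.0]]
force: [-0.9, -0.5, 1.9]
width: 0.0255
finger_force: 30.0
```

```bash
python3 go.py .504 .3375 .28 -5.3
```

```text
shift [-0.0002, -0.0004, -0.1839] twist 0.02 | at [0.5044 0.3377 0.0961] yaw -5.28 zt [-1.e-04  1.e-04 -1.e+00] t 21.3333 w 0.0255
```

>>> step_arm:
  deltas:
    - [[0,0,-0.01],0,0.1]
    - [[0,0,-0.025],0,0.1]
    - [[0,0,-0.045],0,0.1]
    - [[0,0,-0.07],0,0.1]
    - [[0,0,-0.095],0,0.1]
    - [[0,0,-0.12],0,0.1]
    - [[0,0,-0.145],0,0.1]
    - [[0,0,-0.165],0,0.1]
    - [[0,0,-0.18],0,0.1]
    - [[0,0,-0.185],0,0.1]

```text
time_s: 22.17
tcp_pos: [0.5049, 0.3379, 0.284]
tool_rot: [[0.092, 0.996, 0.003], [0.996, -0.092, 0.002], [0.002, 0.003, -1.0]]
force: [-0.8, 0.2, -1.6]
width: 0.0258
finger_force: 30.0
```

```bash
python3 go.py .4643 -.0105 .28 -5.3; python3 - <<'E'
from fit import *
im=optics.get_image("scene");cv2.imwrite("pics/s8.png",im[:,:,::-1])
P=np.array(get_obs()["tcp_pos"])-[0,0,.0881]
pts=np.vstack([circ(.017,0),circ(.017,.030)])+P; q=proj("scene",pts); print(q.min(0),q.max(0))
a=q.min(0).astype(int)-8;b=q.max(0).astype(int)+8; w=(a[0],a[1],b[0]-a[0],b[1]-a[1])
c=cv2.resize(im[a[1]:b[1],a[0]:b[0]],None,fx=U,fy=U,interpolation=cv2.INTER_CUBIC).astype(int).sum(2); m=c<200
n,l,s,ce=cv2.connectedComponentsWithStats(m.astype(np.uint8)); i=1+np.argmax(s[1:,4]);x,y,ww,hh,_=s[i]
print("obs bounds",w[0]+x/U,w[1]+y/U,w[0]+(x+ww)/U-.5,w[1]+(y+hh)/U-.5)
cols=[(np.where(m[v])[0][[0,-1]]/U+w[0]).tolist() for v in range(0,m.shape[0],6) if m[v].any()];print(cols)
E
```

```text
shift [-0.3507, -0.0084, 0.0033] twist 0.02 | at [0.5049 0.3379 0.284 ] yaw -5.28 zt [ 0.0033  0.0018 -1.    ] t 22.1667 w 0.0258
[360.58232193  73.71101461] [372.04035132  87.7485486 ]
obs bounds 362.25 65.0 379.5 87.0
[[364.75, 379.75], [364.25, 379.75], [364.25, 372.0], [364.25, 371.75], [364.25, 372.0], [364.0, 371.75], [363.75, 371.75], [363.25, 371.75], [362.75, 372.5], [362.75, 372.75], [362.5, 372.75], [362.5, 372.75], [362.25, 372.25], [362.5, 372.0], [363.0, 371.25]]
```

>>> step_arm:
  deltas:
    - [[-0.012,-0.0003,0],0,0.1]
    - [[-0.035,-0.0008,0],0,0.1]
    - [[-0.062,-0.0015,0],0,0.1]
    - [[-0.09,-0.0022,0],0,0.1]
    - [[-0.118,-0.0028,0],0,0.1]
    - [[-0.146,-0.0035,0],0,0.1]
    - [[-0.174,-0.0042,0],0,0.1]
    - [[-0.202,-0.0048,0],0,0.1]
    - [[-0.23,-0.0055,0],0,0.1]
    - [[-0.258,-0.0062,0],0,0.1]

```text
time_s: 23.05
tcp_pos: [0.4731, 0.0795, 0.2797]
tool_rot: [[0.092, 0.996, -0.002], [0.996, -0.092, -0.0], [-0.001, -0.002, -1.0]]
force: [0.0, -0.0, -2.1]
width: 0.0254
finger_force: 30.0
```

>>> step_arm:
  deltas:
    - [[-0.027,-0.0007,0],0,0.1]
    - [[-0.052,-0.0013,0],0,0.1]
    - [[-0.072,-0.0018,0],0,0.1]
    - [[-0.085,-0.002,0],0,0.1]
    - [[-0.0927,-0.0022,0],0,0.1]
    - [[-0.0927,-0.0022,0],0,0.1]
    - [[-0.0927,-0.0022,0],0,0.1]
    - [[-0.0927,-0.0022,0],0,0.1]

```text
time_s: 23.72
tcp_pos: [0.4636, -0.0103, 0.2806]
tool_rot: [[0.092, 0.996, -0.001], [0.996, -0.092, 0.0], [0.0, -0.001, -1.0]]
force: [0.4, 0.6, -2.3]
width: 0.0252
finger_force: 30.0
```

```bash
python3 go.py .4643 -.0105 .151 -5.3; python3 - <<'E'
from cell import get_obs
o=get_obs();print(o["force"],o["width"])
E
```

```text
shift [-0.0002, 0.0008, 0.1296] twist 0.05 | at [ 0.4636 -0.0103  0.2806] yaw -5.25 zt [-6.e-04  2.e-04 -1.e+00] t 23.7167 w 0.0252
[ 0.37042085  0.55077383 -2.32791508] 0.025186003400907844
```

>>> step_arm:
  deltas:
    - [[-0.0002,0.0006,0.012],0,0.1]
    - [[-0.0002,0.0006,0.03],0,0.1]
    - [[-0.0002,0.0006,0.05],0,0.1]
    - [[-0.0002,0.0006,0.07],0,0.1]
    - [[-0.0002,0.0006,0.088],0,0.1]
    - [[-0.0002,0.0006,0.1],0,0.1]
    - [[-0.0002,0.0006,0.108],0,0.1]
    - [[-0.0002,0.0006,0.11],0,0.1]
    - [[-0.0002,0.0006,0.11],0,0.1]

```text
time_s: 24.47
tcp_pos: [0.4643, -0.0107, 0.1708]
tool_rot: [[0.091, 0.996, -0.001], [0.996, -0.091, 0.0], [0.0, -0.001, -1.0]]
force: [0.6, -1.3, -1.6]
width: 0.0254
finger_force: 30.0
```

```bash
python3 go.py .4643 -.0105 .151 -5.3; python3 - <<'E'
from fit import *
im=optics.get_image("scene");cv2.imwrite("pics/s9.png",im[:,:,::-1])
P=np.array(get_obs()["tcp_pos"])-[0,0,.0881]
q=proj("scene",np.vstack([circ(.017,0),circ(.017,.030)])+P); print("pred",q.min(0),q.max(0))
a=q.min(0).astype(int)-6;b=q.max(0).astype(int)+4
c=cv2.resize(im[a[1]:b[1],a[0]:b[0]],None,fx=U,fy=U,interpolation=cv2.INTER_CUBIC).astype(int);g=c.sum(2); m=(g<200)&(c[...,0]<1.4*c[...,2]+15)
for v in range(0,m.shape[0],4):
    k=np.where(m[v])[0]
    if len(k): print(round(a[1]+v/U,1),(k[[0,-1]]/U+a[0]).tolist(),len(k),g[v,m.shape[1]//2])
E
```

```text
shift [0.0002, -0.0, 0.0198] twist 0.06 | at [ 0.4643 -0.0107  0.1708] yaw -5.24 zt [-6.e-04  1.e-04 -1.e+00] t 24.4667 w 0.0254
pred [281.2366248  153.31460147] [293.32756149 168.79204281]
147.0 [283.75, 291.5] 32 93
148.0 [283.75, 291.5] 32 97
149.0 [283.75, 291.75] 33 90
150.0 [284.0, 291.75] 32 87
151.0 [284.0, 291.5] 31 98
152.0 [284.0, 291.5] 31 135
153.0 [284.0, 291.75] 32 116
154.0 [283.75, 291.75] 33 92
155.0 [283.75, 292.25] 35 91
156.0 [283.5, 293.25] 40 89
157.0 [283.25, 293.5] 42 103
158.0 [283.25, 293.5] 42 108
159.0 [283.0, 293.25] 42 117
160.0 [282.75, 293.5] 44 135
161.0 [282.75, 293.75] 45 122
162.0 [282.75, 294.0] 46 82
163.0 [282.75, 294.25] 47 72
164.0 [283.0, 294.0] 45 65
165.0 [283.25, 293.75] 43 50
166.0 [283.5, 293.25] 40 46
167.0 [283.75, 292.75] 37 37
168.0 [284.75, 292.25] 31 72
169.0 [288.25, 289.5] 6 215
```

>>> step_arm:
  deltas:
    - [[0,0,0.005],0,0.1]
    - [[0,0,0.01],0,0.1]
    - [[0,0,0.014],0,0.1]
    - [[0,0,0.017],0,0.1]
    - [[0,0,0.0185],0,0.1]
    - [[0,0,0.019],0,0.1]
    - [[0,0,0.019],0,0.1]
    - [[0,0,0.019],0,0.1]
    - [[0,0,0.019],0,0.1]

```text
time_s: 25.27
tcp_pos: [0.4645, -0.0111, 0.1521]
tool_rot: [[0.092, 0.996, 0.0], [0.996, -0.092, -0.0], [-0.0, 0.0, -1.0]]
force: [0.3, -0.2, -2.5]
width: 0.0257
finger_force: 30.0
```

```bash
python3 go.py .4643 -.0105 .151 -5.3; python3 - <<'E'
import cv2
from cell import optics
from crop import tile
s=optics.get_image("scene")[:,:,::-1]
cv2.imwrite("pics/g10.png",tile(s,255,125,75,85,7))
E
```

```text
shift [0.0006, -0.0002, 0.0011] twist 0.02 | at [ 0.4645 -0.0111  0.1521] yaw -5.28 zt [ 3.e-04 -0.e+00 -1.e+00] t 25.2667 w 0.0257
```

View pics/g10.png

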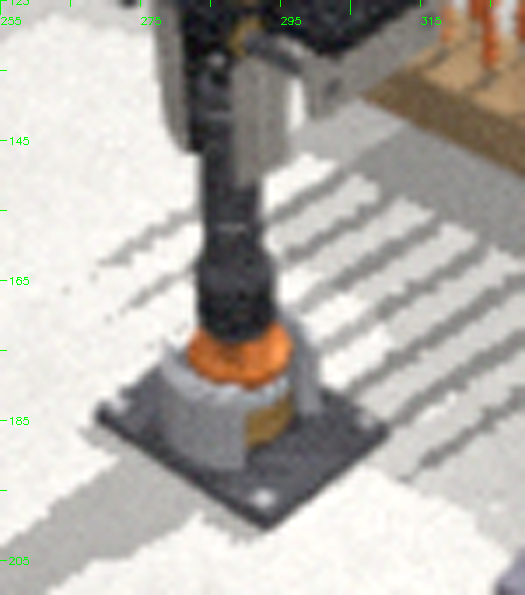

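The lamp is upright and centred over the glass: lens bottom at about (288.5,174), glass below at (288,176). The lens sits about 12 mm above it. Handing in.

>>> step_arm:
  deltas:
    - [[0.0003,0,0.001],0,0.1]
    - [[0.0003,0,0.001],0,0.1]
    - [[0.0003,0,0.001],0,0.1]
    - [[0.0003,0,0.001],0,0.1]
    - [[0.0003,0,0.001],0,0.1]

```text
time_s: 25.73
tcp_pos: [0.4644, -0.0108, 0.151]
tool_rot: [[0.092, 0.996, 0.0], [0.996, -0.092, -0.0], [-0.0, 0.0, -1.0]]
force: [-0.1, 0.3, -1.9]
width: 0.0257
finger_force: 30.0
```

```bash
python3 -c "from cell import sign_off; print(sign_off())"
```

```text
the job is handed in; nothing more can be done
None
```

I handed the job in at 25.7 s with base, spacer and glass stacked in the nest and the lamp held upright about 11 mm above the glass, but `sign_off` returned no verdict, so I can't confirm it passed.

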